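Read the code of a lock cylinder on the bench reader

TASK

Read the code on the loose lock cylinder: stand it upright, flange down and fully home in the ring of the code reader, with the cam on its top and the coded flat below it turned squarely towards the scanner window, and let go of it while the dial is still off. Then turn the reader's dial clockwise past its two click positions to the third, the spring-return read position (three dots), and keep it there: the program finishes while the gripper is still holding the dial against its spring, with the cylinder still in place. Leave the other things on the bench where they are.

Things in the scene. Friction and masses are not known exactly. Their poses are not given: they have to be found in the camera images.
- lock_cylinder: The brass lock cylinder to be read, the only one with a steel cam sticking out over its top edge. Stands on a flange 34 mm across, 5 mm thick; threaded body 30 mm across up to 44 mm, cam on top up to 49.5 mm; 0.16 kg. Origin: centre of its underside, z up; +x points to its marked side. Starts upright on the bench to the left of the reader, its +x up to 1.3 rad either way from world +x.
- cam_tip (a point): Tip of the cylinder's cam (12 mm wide, 44 to 49.5 mm up), 21 mm from the cylinder's axis along its +x, 47.7 mm above its underside. The code flat, a small steel face with black dots, is on the body's same side, below the cam. Grip the body under the cam, with the fingers on its y sides.
- reader: The code reader, fixed: grey base plate 180 (x) by 250 (y) mm, top 20 mm above the bench. Origin: centre of its underside; +x from the nest to the scanner head, turned up to 0.3 rad from world +x; z up. On it: steel ring (nest) at the left, black scanner head behind the ring, its top 94 mm above the bench, and at the right a grey control box, 98 x 98 mm, top 58 mm above the bench, with the dial.
- nest (a point): Centre of the floor of the nest, 20 mm above the bench: a steel ring with a bore 37.2 mm across, outside 54 mm, 8 mm high, chamfered inside, in which the cylinder's flange stands. Axes as the reader's: +x points to the scanner window. The bore is round: it centres the cylinder but does not turn it.
- window (a point): Middle of the scanner's window, 68 mm from the nest's axis along its +x, 27 mm above the nest's floor; the window looks along -x at the nest.
- dial_grip (a point): Point on the dial's upright axis, 79.5 mm above the bench. The dial is a black bar grip 44 mm long, 11 mm thick, from 64 to 87.5 mm above the bench, on a round skirt 51 mm across. This point's x lies along the bar towards its white pointer line, and turns with the dial.
- dial_pointer (a point): Pointer end of the bar, 23 mm from the dial's axis, 86.5 mm above the bench.
- read_mark (a point): The three-dot mark on the scale plate, where the pointer stands in the read position; the marks stand about 36 mm from the dial's axis on the far side (reader +x), from left to right: open circle (off), one dot, two dots, three dots (read).
- dial (a joint): Dial angle, rad, growing clockwise from above: 0 off (at the start; the pointer is then 0.63 rad to the left of the reader's +x); it clicks in and stays near (within 0.04) 0.42 and 0.84; read position 1.26; stop 1.36. Clicks take about 0.12 Nm; beyond 0.9 a spring turns it back to 0.84 unless held (0.14 Nm at 1.26).
- tin: Bystander: round red-lidded pin tin, 64 mm across, 24 mm high.
- spare_cylinder: Bystander: plain brass lock cylinder, 34 mm across, 39 mm high, without the projecting cam.
- pinning_block: Bystander: aluminium block with holes, 45 x 110 x 18 mm.
- blue_screwdriver: Bystander: screwdriver with a blue handle, 180 mm long.
- blue_padlock: Bystander: blue padlock lying flat, 60 x 39 x 17 mm.
Mind the look-alikes: they are no part of the job. Leave any orange or turquoise look-alike of the lock_cylinder alone.

How it is judged:
By the outcome, as a careful person would: the job done as asked, in the order asked, and still so for the second after the job is handed in, while the arm keeps its last pose, push and grip.
It also fails if it takes over 54 s, if anything falls off the work surface, if the arm or the gripper's body presses on something with over 40 N, if the wrist force passes 120 N, or if a joint passes its speed limit or range.

ROBOT

A 6-joint arm with a two-finger parallel gripper is mounted at the origin on a cart in front of the work surface, level with it; the furniture and walls round the work are solid. World frame = base frame: x ahead of the robot, y to its left, z up, the work surface at z = 0. Lengths are in m, angles in rad, forces in N, time in s.
With the tool pointing down it reaches from about 0.4 to 0.925 m from the base axis. Payload 12.5 kg.
Tool frame: the origin (TCP) lies on the centre line of the jaws, within the pads' length; the fingertips stand 22 mm ahead of it and the grasp point (between the pads) lies 3 mm ahead of it; z points along the fingers, y is the line along which they close (so a half turn about z gives the same grasp; the last joint's range is limited). The gripper opens to 95 mm and grips with 3 to 60 N. Pads are 20 mm wide; open, the fingers measure 119 mm over their backs; the gripper's body (75 mm by 180 mm) begins 59 mm behind the grasp point.
Start: joints at [0.997, 0.491, 1.559, -0, 1.092, -0.106], TCP at [0.282, 0.558, 0.237] pointing down, gripper open.
Joint ranges: [-3.1, 3.1], [-0.84, 2.19], [0.05, 2.79], [-1.13, 4.28], [0.06, 2.93], [-2.69, 2.69]. Speed limits (rad/s): [2.22, 2.22, 2.79, 3.14, 3.14, 3.14].

INTERFACE

Orientations are given as a unit quaternion [x, y, z, w].
In Python, from cell import read_state, get_image, finish_job gives the robot as it stands.
- The arm moves only by the tool play_rows, never from a script. Its argument "motion" is one flat list of numbers, 4 for each row, row after row: the shift along the world's x, y, z scaled (see below), then the turn about the world's z scaled (see below). In form: [dx, dy, dz, yaw, dx, dy, dz, yaw, ...]. A call has 1 to 8 rows; each row shifts and turns the commanded pose from where the row before left it; what a row does not reach is not made up. The controller multiplies each number of a shift by 500 mm and each number of a turn by 180 degrees. A row lasts 1/8 s, in which the tool goes at most 62.5 mm and 10.7 degrees, less where a joint would pass 70% of its speed; a pose out of reach is approached as far as the arm can. A call with a number of a shift or a turn outside -1 to 1 is refused whole. A call with a gripper value outside its range is refused whole. "claw" is the finger opening in mm, from 0 to 95.1, set as the call begins (left out, the last holds). The fingers move at their own pace and stop on an object; the grip force is fixed at half the most. Time passes only in rows, so rows that do not move let the fingers close. It gives the time, the measured TCP pose, the force, the opening and the grip force at its end, in the units of the state.
- read_state(): the state, without advancing time (a new reading comes with each control period).
- get_image(name): name is "scene" or "top" or "wrist"; returns a dict with "frame" (480x640x3 uint8, red, green, blue), "vertical_fov" (degrees; the focal length in pixels is half the picture's height over the tangent of half this angle, whatever the lens; pixels are square), "cx", "cy" (the principal point, pixels), "dist" ([k1, k2, p1, p2, k3] as OpenCV has them; the pictures are not rectified), "T" (4x4, takes a point from camera to world coordinates). Camera axes: x right, y down, z forward; pixel columns grow to the right and rows downward; lengths in m; the calibration is good to about 2 mm. A picture is of the moment at which its call begins. There is no depth.
- finish_job(): hands the job in; it is judged then, once.
The state is a dict: "time": time; "joints": joint angles; "joint_velocities": joint speeds; "joint_torque": joint torques, N m; "ee_pos": TCP position; "ee_rot": TCP orientation; "ft_force": force on the tool from outside, world axes, zero at the start; "wrist_torque": the same for the moment, N m; "opening": opening from 0.0 (shut) to 1.0 (fully open); "grasp_force": force on a finger pad.
Only numpy, scipy, OpenCV 4.12 (cv2) and the standard library are available. Lean on these libraries where they do the work, as an engineer would, in place of code of your own. Each camera call takes 0.05 s, during which the arm holds its last target. There are 200 camera calls.

## Working session

There is one attempt and no reset: what is moved stays moved. The work goes in short steps, Python scripts to look and compute and a tool call to move; the robot and the scene stay as the last step left them, time stands still between calls to the robot, and variables do not carry over. Pictures are saved under pics/ and viewed, at most 10 in all, crops included, and the job is handed in when it is done.

Besides the shell and the picture viewer there is one more tool, called after "Emit:" as a command line: name --argument value ..., lists and objects as JSON in quotes. play_rows: Moves the arm, as the interface text tells. Shifts and turns lie within -1 to 1; 1 stands for 500 mm of shift or 180 degrees of turn. Its arguments: {"type":"object","properties":{"motion":{"type":"array"},"claw":{"type":"number"}},"required":["motion"]}

```bash
mkdir -p pics; cat > h.py <<'E'
import numpy as np, cv2, pickle
from cell import read_state, get_image, finish_job
def K(d):
    f=240/np.tan(np.radians(d["vertical_fov"])/2)
    return np.array([[f,0,d["cx"]],[0,f,d["cy"]],[0,0,1.]])
def ray(d,uv):
    p=cv2.undistortPoints(np.array(uv,float).reshape(-1,1,2),K(d),np.array(d["dist"],float)).reshape(-1,2)
    T=np.array(d["T"]); return T[:3,3],np.c_[p,np.ones(len(p))]@T[:3,:3].T
def onz(d,uv,z):
    o,r=ray(d,uv); return o+r*((z-o[2])/r[:,2])[:,None]
def proj(d,P):
    T=np.array(d["T"]); Ti=np.linalg.inv(T)
    r,_=cv2.Rodrigues(Ti[:3,:3])
    return cv2.projectPoints(np.array(P,float).reshape(-1,3),r,Ti[:3,3],K(d),np.array(d["dist"],float))[0].reshape(-1,2)
def snap(name,tag):
    d=get_image(name); pickle.dump(d,open(f"pics/{tag}.pkl","wb")); cv2.imwrite(f"pics/{tag}.png",d["frame"][:,:,::-1]); return d
def load(tag): return pickle.load(open(f"pics/{tag}.pkl","rb"))
def crop(d,tag,x0,y0,x1,y1,s):
    cv2.imwrite(f"pics/{tag}.png",cv2.resize(d["frame"][y0:y1,x0:x1,::-1],None,fx=s,fy=s,interpolation=cv2.INTER_CUBIC))
E
python3 - <<'E'
from h import *
for n in("top","scene"):
    d=snap(n,n+"0"); print(n,d["vertical_fov"],np.round(d["T"],3).tolist(),d["dist"])
print(read_state())
E
```

```text
top 55.85196734822391 [[-0.008, -0.981, 0.196, 0.296], [-1.0, 0.009, 0.003, -0.002], [-0.005, -0.196, -0.981, 1.13], [0.0, 0.0, 0.0, 1.0]] [-0.04824967  0.          0.          0.          0.        ]
scene 55.988631225824776 [[-0.627, -0.437, 0.645, -0.254], [-0.779, 0.367, -0.509, 0.587], [-0.014, -0.822, -0.57, 0.762], [0.0, 0.0, 0.0, 1.0]] [0.03568471 0.         0.         0.         0.        ]
{'time': 0.1, 'joints': array([ 9.97431952e-01,  4.91506512e-01,  1.55936374e+00, -1.52958517e-05,
        1.09170417e+00, -1.05619911e-01]), 'joint_velocities': array([-0.00110091, -0.0027577 , -0.00204206, -0.0022119 , -0.0001736 ,
       -0.00048545]), 'joint_torque': array([ 2.00148454e-03, -6.13619614e+01, -2.58610082e+01,  6.93137851e-02,
        4.70723142e-02,  1.19116714e-05]), 'ee_pos': array([0.28169075, 0.55771624, 0.23612421]), 'ee_rot': array([ 2.31742607e-01,  9.72777016e-01, -4.65127920e-04, -1.57071315e-04]), 'ft_force': array([ 0.45508173,  0.07276249, -0.00704416]), 'wrist_torque': array([ 0.00946447, -0.01948956, -0.00850002]), 'grasp_force': 0.0, 'opening': 0.9984846986077845}
```

View pics/top0.png

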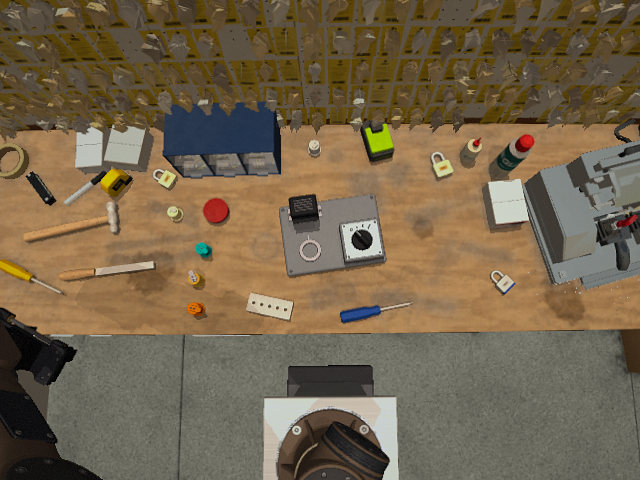

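View pics/scene0.png

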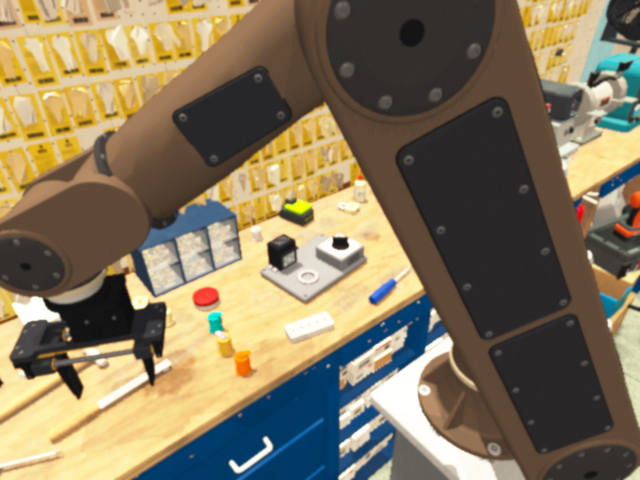

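Top view: brass pieces at (194,278) and (175,214), with look-alikes in turquoise (204,249) and orange (195,310). The reader's nest is at (310,251) and the dial at (362,240). The piece at (194,278) looks like the cam-bearing one and (175,214) like the plain spare, so I'll confirm that in a crop.

```bash
python3 - <<'E'
from h import *
d=load("top0"); f=d["frame"]
s=load("scene0")["frame"]
a=cv2.resize(f[195:325,160:230,::-1],None,fx=4.5,fy=4.5,interpolation=cv2.INTER_CUBIC)
b=cv2.resize(s[290:385,130:260,::-1],(455,585*95//165),interpolation=cv2.INTER_CUBIC)
c=np.zeros((590,800,3),np.uint8); c[:a.shape[0],:a.shape[1]]=a[:590]; c[:b.shape[0],330:330+b.shape[1]]=b
e=cv2.resize(f[185:280,275:390,::-1],(303*115//95*450//367,248*450//367*1),interpolation=cv2.INTER_CUBIC)[:250,:460]
c[340:340+e.shape[0],330:330+e.shape[1]]=e
cv2.imwrite("pics/c1.png",c)
print(onz(d,[(194,278)],.045),onz(d,[(310,251)],.028),onz(d,[(362,240)],.0875),onz(d,[(175,214)],.039))
E
```

```text
[[0.43356102 0.32575819 0.045     ]] [[0.5008463  0.04531011 0.028     ]] [[ 0.51499772 -0.07954923  0.0875    ]] [[0.5960965  0.38387121 0.039     ]]
```

View pics/c1.png

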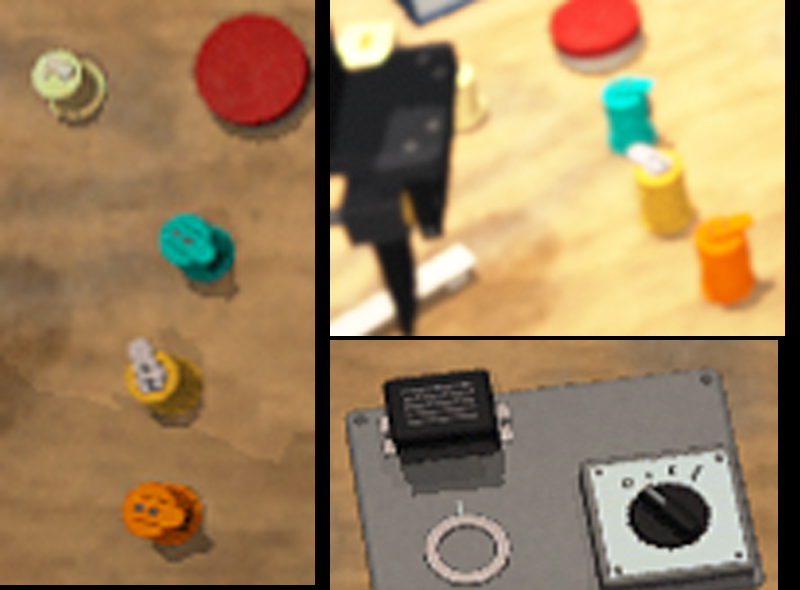

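The piece at (194,278) is brass with a steel cam projecting over its edge, so it is the one meant. The one at (175,214) is the plain spare, and the teal and orange ones are decoys. I'm moving above it for a wrist view.

Emit:
play_rows --motion '[0.06, -0.1, 0.02, 0.05, 0.06, -0.1, 0.02, 0.05, 0.06, -0.1, 0.02, 0.05, 0.04, -0.1, 0.02, 0.05, 0, -0.06, 0, 0.05, 0, 0, 0, 0.02, 0, 0, 0, 0, 0, 0, 0, 0]' --claw 80

```text
time: 1.1
ee_pos: [0.3917, 0.3281, 0.2765]
ee_rot: [-0.189, 0.982, 0.0, -0.0]
ft_force: [-0.3, 0.2, -0.5]
opening: 0.841
grasp_force: 0.0
```

```bash
python3 - <<'E'
from h import *
d=snap("wrist","w1"); print(d["vertical_fov"],np.round(d["T"],3).tolist()); s=read_state(); print(s["ee_pos"],s["ee_rot"],s["joints"],s["time"])
print(proj(d,[[.434,.326,.045]]))
t=snap("top","top1")
# plate corners by grey mask
hsv=cv2.cvtColor(t["frame"][185:285,270:395],cv2.COLOR_RGB2HSV)
m=((hsv[...,1]<40)&(hsv[...,2]>60)).astype(np.uint8)
m=cv2.morphologyEx(m,cv2.MORPH_CLOSE,np.ones((5,5)))
c=max(cv2.findContours(m,0,2)[0],key=cv2.contourArea)
b=cv2.boxPoints(cv2.minAreaRect(c))+[270,185]; print(b); print(onz(t,b,.02))
E
```

```text
70.39139774165503 [[-0.371, 0.895, 0.247, 0.323], [0.929, 0.358, 0.099, 0.301], [0.001, 0.266, -0.964, 0.425], [0.0, 0.0, 0.0, 1.0]]
[0.39169684 0.32819468 0.27648657] [-1.88773846e-01  9.82020578e-01 -2.16965664e-05 -1.37092769e-04] [ 5.68066416e-01  2.86260951e-01  1.77983950e+00  6.92119304e-05
  1.07576304e+00 -1.38258959e+00] 1.15
[[305.82462978 249.14904601]]
[[277.03997803 202.28000259]
 [375.31997681 188.24000168]
 [385.79998779 261.6000061 ]
 [287.51998901 275.64001465]]
[[ 0.62947145  0.12976487  0.02      ]
 [ 0.66459544 -0.12191512  0.02      ]
 [ 0.4739323  -0.14241348  0.02      ]
 [ 0.44096204  0.1011803   0.02      ]]
```

View pics/w1.png

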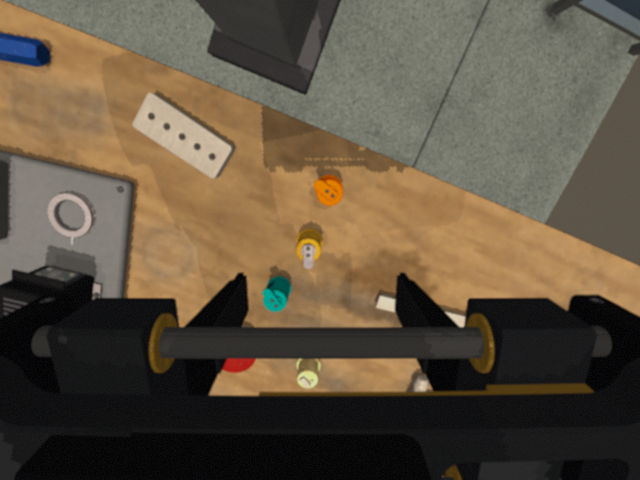

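The wrist view shows the target at (309,245) with its cam tip towards (308,265). Turquoise is at (277,293) and orange at (329,190). I'm going lower for a finer measurement.

Emit:
play_rows --motion '[0.03, 0, -0.1, 0, 0.03, 0, -0.1, 0, 0, 0, 0, 0, 0, 0, 0, 0]'

```text
time: 1.7
ee_pos: [0.4219, 0.3283, 0.178]
ee_rot: [-0.189, 0.982, 0.0, 0.0]
ft_force: [0.3, 0.2, 1.6]
opening: 0.843
grasp_force: 0.0
```

```bash
python3 - <<'E'
from h import *
d=snap("wrist","w2"); s=read_state(); print(s["ee_pos"],s["ee_rot"])
p=proj(d,[[.434,.326,.045]])[0].astype(int);print(p)
x0,y0=p[0]-50,p[1]-50
hsv=cv2.cvtColor(d["frame"][y0:y0+100,x0:x0+100],cv2.COLOR_RGB2HSV)
st=((hsv[...,1]<60)&(hsv[...,2]>110)).astype(np.uint8)
br=((hsv[...,1]>150)&(hsv[...,0]>15)&(hsv[...,0]<35)&(hsv[...,2]>60)).astype(np.uint8)
for n,m in(("steel",st),("brass",br)):
    cs=cv2.findContours(m,0,2)[0]; c=max(cs,key=cv2.contourArea)
    r=cv2.minAreaRect(c); print(n,cv2.contourArea(c),r[0][0]+x0,r[0][1]+y0,r[1],r[2])
    b=cv2.boxPoints(r)+[x0,y0]; print(np.round(onz(d,b,.0495 if n=="steel" else .044),4))
crop(d,"c2",x0,y0,x0+100,y0+100,6)
E
```

```text
[0.42195694 0.32839287 0.17851699] [-1.89160031e-01  9.81945637e-01  4.34576292e-04  1.02994550e-03]
[313 250]
steel 393.5 315.5 259.5 (31.0, 17.0) 90.0
[[0.4296 0.3187 0.0495]
 [0.4243 0.332  0.0495]
 [0.4502 0.3425 0.0495]
 [0.4557 0.3288 0.0495]]
brass 850.5 316.5 243.5 (43.0, 35.0) 90.0
[[0.4156 0.3058 0.044 ]
 [0.4046 0.3333 0.044 ]
 [0.4402 0.348  0.044 ]
 [0.4516 0.3195 0.044 ]]
```

View pics/c2.png

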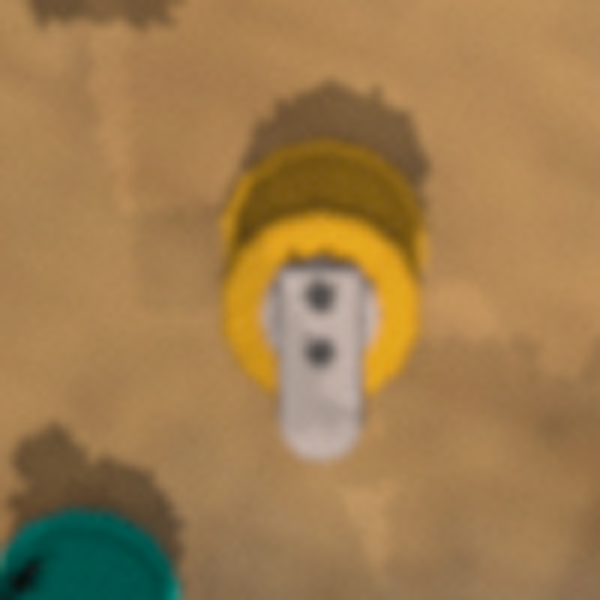

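```bash
python3 - <<'E'
from h import *
d=load("w2"); s=read_state()
c=onz(d,[(263+322/6-.4,200+305/6-.4)],.044)[0]; t=onz(d,[(263+320/6-.4,200+460/6-.4)],.048)[0]; a=onz(d,[(263+320/6,200+270/6)],.0495)[0]
print(c,t,np.linalg.norm(t-c)); 
print("cam ang",[np.degrees(np.arctan2(*(t-q)[[1,0]])) for q in(c,a)])
from scipy.spatial.transform import Rotation as R
r=R.from_quat(s["ee_rot"]).as_matrix(); print("tool -x ang",np.degrees(np.arctan2(-r[1,0],-r[0,0])), s["ee_pos"])
E
```

```text
[0.43355543 0.32861817 0.044     ] [0.45441781 0.33663009 0.048     ] 0.022703073427551165
cam ang [np.float64(21.00861305872492), np.float64(20.892211050120544)]
tool -x ang 21.80752198204023 [0.42195694 0.32839287 0.17851699]
```

Emit:
play_rows --motion '[0.0116, 0, 0, -0.0044, 0.0116, 0, -0.05, 0, 0, 0, -0.06, 0, 0, 0, -0.06, 0, 0, 0, -0.06, 0, 0, 0, -0.04, 0, 0, 0, -0.021, 0, 0, 0, 0, 0]' --claw 55

```text
time: 2.75
ee_pos: [0.4336, 0.328, 0.0314]
ee_rot: [-0.182, 0.983, 0.0, 0.0]
ft_force: [-0.4, 0.1, -0.1]
opening: 0.573
grasp_force: 0.0
```

Emit:
play_rows --motion '[0, 0, 0, 0, 0, 0, 0, 0, 0, 0, 0, 0, 0, 0, 0, 0, 0, 0, 0, 0, 0, 0, 0, 0]' --claw 10

```text
time: 3.5
ee_pos: [0.4336, 0.328, 0.0316]
ee_rot: [-0.182, 0.983, 0.0, 0.0]
ft_force: [-0.5, -0.1, 7.0]
opening: 0.31
grasp_force: 30.0
```

Emit:
play_rows --motion '[0, 0, 0.04, 0, 0, 0, 0.1, 0, 0, 0, 0.1, -0.025, 0, -0.1, 0.1, -0.025, 0, -0.1, 0, -0.025, 0, -0.1, 0, 0, 0, -0.1, 0, 0, 0.02, -0.1, 0, 0]'

```text
time: 4.5
ee_pos: [0.4428, 0.0822, 0.1954]
ee_rot: [-0.066, 0.998, 0.0, -0.0]
ft_force: [0.2, -0.3, -1.4]
opening: 0.309
grasp_force: 30.0
```

Emit:
play_rows --motion '[0, -0.06, 0, 0, 0, 0, 0, 0, 0, 0, 0, 0, 0, 0, 0, 0]'

```text
time: 5.0
ee_pos: [0.4433, 0.0544, 0.1953]
ee_rot: [-0.066, 0.998, 0.0, -0.0]
ft_force: [-0.2, -0.0, -0.3]
opening: 0.313
grasp_force: 30.0
```

```bash
python3 - <<'E'
from h import *
d=snap("wrist","w3"); s=read_state(); print(s["ee_pos"],s["ee_rot"],s["opening"],s["joints"])
print(proj(d,[[.501,.045,.028],[.515,-.08,.0875]]))
E
```

```text
[0.4433187  0.05445663 0.19533033] [-6.61068607e-02  9.97812545e-01  6.95046574e-05 -5.36339718e-05] 0.3094946547503814 [-2.59296312e-02  2.96707725e-01  2.02768437e+00  1.76270308e-04
  8.17320160e-01 -1.72915678e+00]
[[303.67742476 284.25523459]
 [149.20450788 308.33657891]]
```

View pics/w3.png

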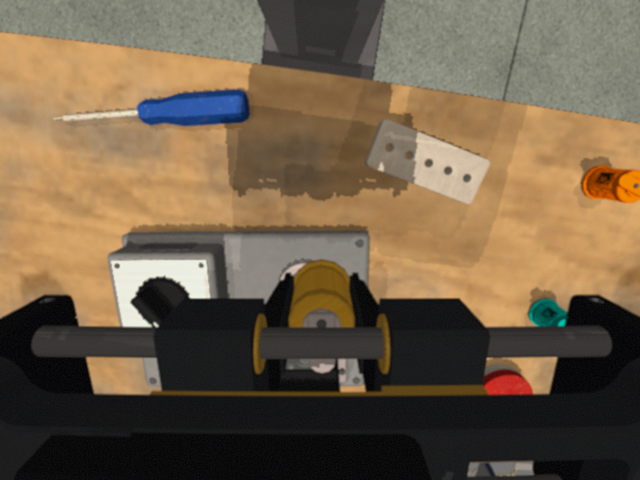

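The reader's near plate edge runs (125,234) to (368,234), level in the image, so the tool's yaw already roughly matches the reader's. The nest at (300,270) is hidden behind the held cylinder, so I'm shifting sideways to see the ring.

Emit:
play_rows --motion '[-0.02, 0.1, 0, 0, -0.02, 0.1, 0, 0, 0, 0, 0, 0, 0, 0, 0, 0]'

```text
time: 5.55
ee_pos: [0.4233, 0.154, 0.1953]
ee_rot: [-0.066, 0.998, -0.0, 0.0]
ft_force: [0.5, -0.4, -1.3]
opening: 0.309
grasp_force: 30.0
```

```bash
python3 - <<'E'
from h import *
d=snap("wrist","w4"); s=read_state(); print(s["ee_pos"],s["ee_rot"])
p=proj(d,[[.501,.045,.028],[.515,-.08,.0875]]);print(p)
x,y=p[0].astype(int)
crop(d,"c4",max(0,x-130),y-90,x+130,y+90,3); print(max(0,x-130),y-90)
E
```

```text
[0.42347428 0.15344082 0.19531411] [-6.56592973e-02  9.97842099e-01 -3.10252549e-05 -1.63720879e-05]
[[203.10774275 290.20250036]
 [ 33.66759757 314.34793051]]
73 200
```

View pics/c4.png

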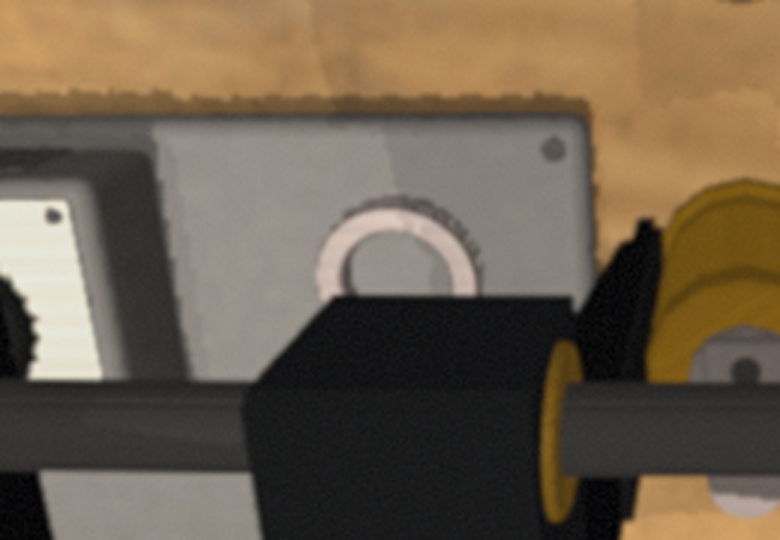

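The upper ring arc is visible at crop (316–478, 208–295). I'll fit it with its known radius in this view, and fit the ring in the unobstructed top view too.

```bash
python3 - <<'E'
from h import *
from scipy.optimize import least_squares
def ring(d,x0,y0,x1,y1,ymax=None):
    f=d["frame"][y0:y1,x0:x1].astype(int)
    m=((f.min(2)>150)).astype(np.uint8)
    n,l,st,_=cv2.connectedComponentsWithStats(m); k=1+np.argmax(st[1:,4])
    pts=[]
    c=max(cv2.findContours((l==k).astype(np.uint8),0,cv2.CHAIN_APPROX_NONE)[0],key=len)[:,0]+[x0,y0]
    print(st[k])
    if ymax: c=c[c[:,1]<ymax]
    P=onz(d,c,.028)[:,:2]
    r=least_squares(lambda q:np.hypot(*(P-q[:2]).T)-.0268,P.mean(0),loss="soft_l1",f_scale=.0005)
    res=np.hypot(*(P-r.x).T); keep=abs(res-.0268)<.002
    r=least_squares(lambda q:np.hypot(*(P[keep]-q[:2]).T)-.0268,r.x)
    r3=least_squares(lambda q:np.hypot(*(P[keep]-q[:2]).T)-q[2],[*r.x,.0268])
    print(len(P),keep.sum(),r.x,np.std(r.fun),r3.x)
ring(load("w4"),170,262,240,300,293)
ring(load("top0"),290,232,330,270)
ring(load("top1"),290,232,330,270)
# plate angle from w4: front edge
d=load("w4"); e=onz(d,[(73+100/3,200+118/3),(73+560/3,200+116/3)],.02); v=e[0]-e[1]
print("front edge normal ang",np.degrees(np.arctan2(v[0],-v[1])))
e=onz(d,[(73+591/3,200+140/3),(73+591/3,200+300/3)],.02); v=e[1]-e[0]; print("side ang",np.degrees(np.arctan2(v[1],v[0])))
d=load("w3")
f=d["frame"]; g=cv2.cvtColor(f,cv2.COLOR_RGB2HSV)
for cols in (range(235,355,4),):
    E=[]
    for c in cols:
        col=g[215:260,c,1].astype(int); i=np.argmax(col[:-2]-col[2:]); E.append((c,216+i))
    P=onz(d,E,.02); k=np.polyfit(P[:,1],P[:,0],1); print("w3 edge ang",-np.degrees(np.arctan(k[0])),np.std(np.polyval(k,P[:,1])-P[:,0]))
E
```

```text
[  8   8  53  30 510]
120 67 [0.5063787  0.04661513] 0.00041854424031085197 [0.50547001 0.04648876 0.02607251]
[ 10   3  21  25 139]
67 37 [0.50652847 0.04592056] 0.0008853927603599462 [0.50598821 0.04596038 0.02580492]
[ 10   3  21  26 157]
66 39 [0.50637544 0.04633952] 0.0008963610966944187 [0.50590108 0.04608578 0.02592048]
front edge normal ang 7.880977672673805
side ang 5.31317417658023
w3 edge ang 7.599572953075494 3.2916437269576453e-06
```

Emit:
play_rows --motion '[0.055, -0.07, 0, 0.001, 0.055, -0.072, 0, 0, 0.055, -0.072, 0, 0, 0, 0, -0.08, 0, 0, 0, -0.08, 0, 0, 0, -0.04, 0, 0, 0, 0, 0, 0, 0, 0, 0]'

```text
time: 6.6
ee_pos: [0.5064, 0.0461, 0.0961]
ee_rot: [-0.067, 0.998, -0.0, 0.0]
ft_force: [0.8, 0.3, -0.7]
opening: 0.311
grasp_force: 30.0
```

```bash
python3 - <<'E'
from h import *
s=read_state(); print(s["ee_pos"],s["ee_rot"],s["ft_force"])
d=snap("wrist","w5"); crop(d,"c5",190,200,450,395,3)
E
```

```text
[0.50635041 0.04605327 0.09609709] [-6.65365475e-02  9.97783889e-01 -1.51113293e-05  4.46072125e-04] [ 0.839758    0.26472508 -0.71727999]
```

View pics/c5.png

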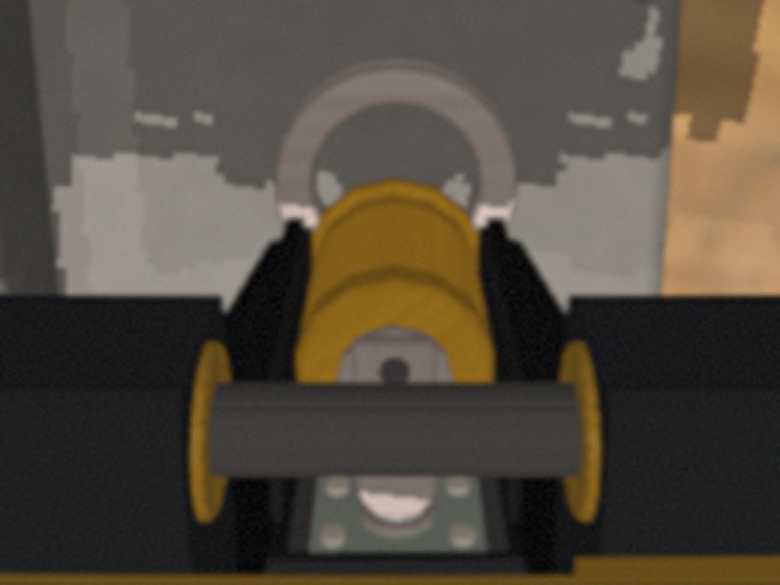

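The ring is centred at crop x≈396, with the cylinder and cam tip at about 395 and the window screws symmetric about 398, so they are aligned. Lowering slowly.

Emit:
play_rows --motion '[0, 0, -0.03, 0, 0, 0, -0.03, 0, 0, 0, -0.006, 0, 0, 0, -0.006, 0, 0, 0, -0.006, 0, 0, 0, -0.004, 0, 0, 0, 0, 0]'

```text
time: 7.52
ee_pos: [0.5057, 0.0467, 0.0543]
ee_rot: [-0.067, 0.998, 0.0, -0.0]
ft_force: [-1.9, 0.2, -1.8]
opening: 0.312
grasp_force: 30.0
```

Emit:
play_rows --motion '[0, 0, -0.003, 0, 0, 0, -0.003, 0, 0, 0, 0, 0, 0, 0, 0, 0]'

```text
time: 8.02
ee_pos: [0.5057, 0.0467, 0.0516]
ee_rot: [-0.067, 0.998, 0.0, -0.0]
ft_force: [-3.2, -0.8, 4.8]
opening: 0.31
grasp_force: 30.0
```

Emit:
play_rows --motion '[0, 0, -0.001, 0, 0, 0, 0, 0, 0, 0, 0, 0, 0, 0, 0, 0]' --claw 60

```text
time: 8.52
ee_pos: [0.506, 0.0467, 0.0508]
ee_rot: [-0.067, 0.998, 0.0, 0.0]
ft_force: [0.3, 1.2, -0.7]
opening: 0.62
grasp_force: 0.0
```

Emit:
play_rows --motion '[0, 0, 0.02, 0, 0, 0, 0.06, 0, 0, 0, 0.1, 0, -0.03, 0, 0.1, 0, -0.04, 0.06, 0.02, 0, 0, 0, 0, 0, 0, 0, 0, 0]'

```text
time: 9.4
ee_pos: [0.4711, 0.0765, 0.201]
ee_rot: [-0.067, 0.998, -0.0, 0.0]
ft_force: [0.4, 0.0, 0.4]
opening: 0.631
grasp_force: 0.0
```

```bash
python3 - <<'E'
from h import *
s=read_state(); print(s["ee_pos"],s["ee_rot"],s["ft_force"])
d=snap("wrist","w6"); 
x,y=proj(d,[[.506,.0463,.064]])[0].astype(int); print(x,y)
crop(d,"c6",max(x-200,0),y-80,x+60,y+100,3); print(max(x-200,0),y-80)
print(proj(d,[[.515,-.08,.0875]]))
E
```

```text
[0.47110238 0.0765448  0.20104244] [-6.72602392e-02  9.97735443e-01 -3.36619204e-06  2.16273376e-04] [0.43103197 0.01933482 0.43150428]
281 270
81 190
[[125.70022866 270.87241325]]
```

View pics/c6.png

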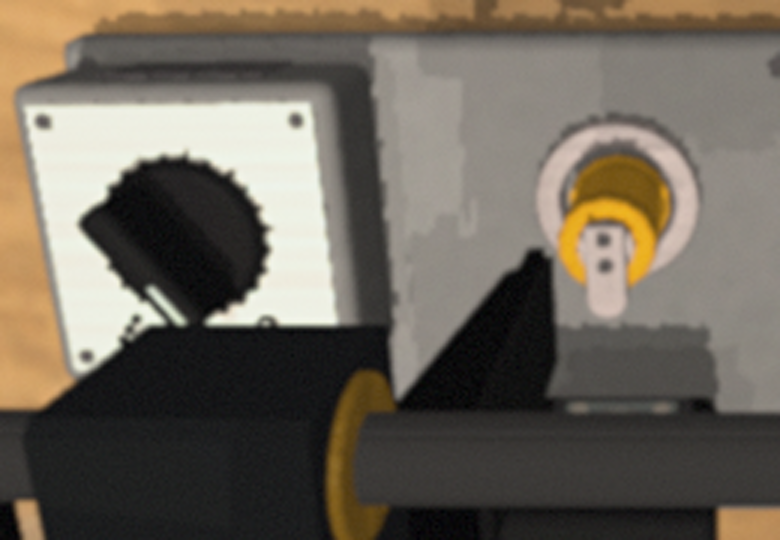

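The cylinder stands in the ring with its cam pointing at the scanner (crop (603,240) to (607,315)). Next I'm looking at the dial from near.

Emit:
play_rows --motion '[-0.02, -0.1, 0.02, 0, -0.02, -0.1, 0.02, 0, 0, -0.1, 0, 0, 0, -0.01, 0, 0, 0, 0, 0, 0, 0, 0, 0, 0]'

```text
time: 10.2
ee_pos: [0.4509, -0.0776, 0.2206]
ee_rot: [-0.067, 0.998, 0.0, -0.0]
ft_force: [-0.2, -0.4, -0.1]
opening: 0.63
grasp_force: 0.0
```

```bash
python3 - <<'E'
from h import *
d=load("w6")
q=lambda x,y:(81+x/3-.33,190+y/3-.33)
c=onz(d,[q(607.5,247)],.064)[0];t=onz(d,[q(607,319)],.068)[0];h=onz(d,[q(603.5,240),q(605.5,266)],.0695)
ang=lambda a,b:np.degrees(np.arctan2(*(b-a)[[1,0]]))
print(c,t,"cam",ang(c,t),ang(h[0],h[1]),ang(h[0],t))
s=read_state(); print(s["ee_pos"],s["ee_rot"],s["joints"])
d=snap("wrist","w7"); x,y=proj(d,[[.515,-.08,.0875]])[0].astype(int)
print(x,y); crop(d,"c7",x-90,y-60,x+90,y+70,4); print(x-90,y-60)
E
```

```text
[0.50718082 0.0476072  0.064     ] [0.52846433 0.05012913 0.068     ] cam 6.757593929129204 10.118676671643488 7.925143284208957
[ 0.45092067 -0.07762706  0.2205656 ] [-6.73714759e-02  9.97727881e-01  2.26489821e-04 -3.30524284e-04] [-3.15106515e-01  2.75310000e-01  1.97215095e+00  2.22380908e-04
  8.94914073e-01 -2.02088713e+00]
308 306
218 246
```

View pics/c7.png

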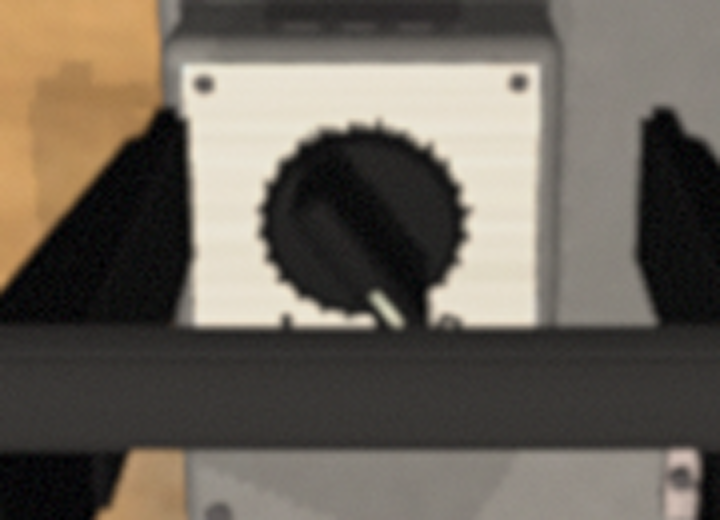

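```bash
python3 - <<'E'
from h import *
d=load("w7"); q=lambda x,y:(218+x/4-.4,246+y/4-.4)
f=d["frame"][246:330,270:350].astype(int)
m=(f.max(2)<90).astype(np.uint8)
# skirt outline: dark pixels above beam row
pts=[]
for yy in range(246+28,246+78,2):
    r=d["frame"][yy,218+50:218+130].max(1)<100
    i=np.where(r)[0]
    if len(i): pts+= [(268+i[0],yy),(268+i[-1],yy)]
P=onz(d,pts,.062)
(c,r)=cv2.minEnclosingCircle(P[:,:2].astype(np.float32)); print("enc",c,r)
A=np.c_[2*P[:,:2],np.ones(len(P))]; s=np.linalg.lstsq(A,(P[:,:2]**2).sum(1),rcond=None)[0]; print("fit",s[:2],np.sqrt(s[2]+s[:2]@s[:2]))
print("by eye",onz(d,[q(363,218)],.061))
L=onz(d,[q(372,292),q(400,326)],.0875); v=L[1]-L[0]; print("line",L,np.degrees(np.arctan2(v[1],v[0])))
# screws of scale plate
print(onz(d,[q(204,84),q(519,82)],.0585))
# prediction from nest frame using top0
t=load("top0"); g=t["frame"][222:258,345:380].max(2)<70
y,x=np.nonzero(g); print("top0",onz(t,[(345+x.mean(),222+y.mean())],.07))
E
```

```text
enc (0.5232210159301758, -0.0795898362994194) 0.026326309889554977
fit [ 0.52234475 -0.08013628] 0.024502829506728933
by eye [[ 0.52133707 -0.0802801   0.061     ]]
line [[ 0.52701488 -0.07654959  0.0875    ]
 [ 0.53476686 -0.06904746  0.0875    ]] 44.06162468589586
[[ 0.49276441 -0.12267255  0.0585    ]
 [ 0.48198382 -0.04739981  0.0585    ]]
top0 [[ 0.51889047 -0.08036981  0.07      ]]
```

Emit:
play_rows --motion '[0.02, 0, 0, -0.057, 0.02, 0, 0, -0.057, 0.02, 0, 0, -0.057, 0.02, 0, 0, -0.057, 0.02, -0.005, 0, -0.057, 0.02, 0, 0, -0.057, 0.022, 0, 0, -0.057, 0, 0, 0, -0.057]' --claw 40

```text
time: 11.25
ee_pos: [0.5225, -0.0798, 0.2206]
ee_rot: [0.606, 0.795, 0.0, -0.0]
ft_force: [-0.2, 0.9, 0.5]
opening: 0.421
grasp_force: 0.0
```

Emit:
play_rows --motion '[0, 0, 0, -0.057, 0, 0, 0, -0.057, 0, 0, 0, -0.057, 0, 0, -0.03, -0.057, 0, 0, -0.05, -0.057, 0, 0, -0.05, -0.057, 0, 0, 0, 0, 0, 0, 0, 0]'

```text
time: 12.25
ee_pos: [0.5223, -0.0804, 0.1566]
ee_rot: [0.926, 0.377, 0.0, 0.0]
ft_force: [0.2, 0.1, -0.2]
opening: 0.422
grasp_force: 0.0
```

```bash
python3 - <<'E'
from h import *
s=read_state(); print(s["ee_pos"],s["ee_rot"],s["joints"],2*np.degrees(np.arctan2(-s["ee_rot"][0],s["ee_rot"][1])))
d=snap("wrist","w8")
E
```

```text
[ 0.52232509 -0.0803784   0.15659487] [9.26126567e-01 3.77212712e-01 2.96930859e-04 2.51588236e-04] [-2.77698029e-01  4.56868812e-01  1.88318235e+00 -4.16672621e-05
  8.00763697e-01  5.19557580e-01] -135.677720260314
```

View pics/w8.png

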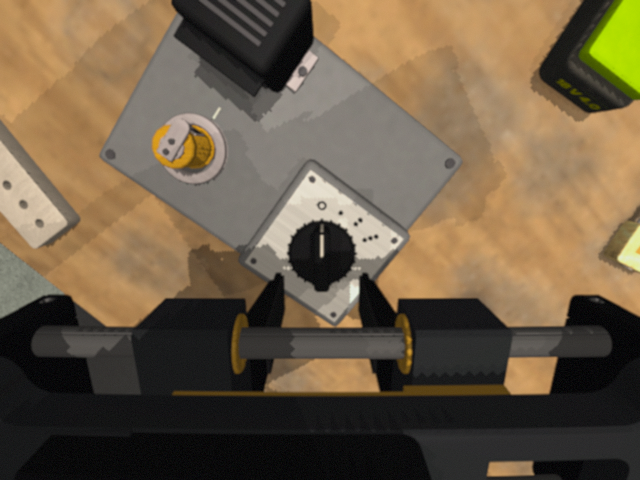

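The wrist view shows the dial's white line vertical at (321,225–258), so the jaws are square to the bar. It stands at "off" (circle at (321,205)), with the three dots at (370,238). The cylinder is still in its ring at (185,148). That was my 11th viewed picture, one over the limit of 10. I'll view no more and check numerically from here.

```bash
python3 - <<'E'
from h import *
d=load("w8"); print(proj(d,[[.5223,-.0804,.0875],[.5223,-.0804,.061]]))
f=d["frame"][215:262,300:345].astype(int)
m=(f.min(2)>140).astype(np.uint8)
n,l,st,ce=cv2.connectedComponentsWithStats(m)
for k in range(1,n):
    if st[k,4]>8: print(st[k],ce[k]+[300,215])
L=onz(d,[(321.5,226),(321.5,257)],.0875); v=L[0]-L[1]; print(L,np.degrees(np.arctan2(v[1],v[0])))
# read mark & off mark rays on plate
c=np.array([.5223,-.0804])
for n,uv in(("off",(321.5,205.5)),("d1",(340.5,212.5)),("three",(370,238))):
    p=onz(d,[uv],.059)[0][:2]-c; print(n,np.hypot(*p),np.degrees(np.arctan2(p[1],p[0])))
E
```

```text
[[320.63007304 265.33239166]
 [320.69644328 253.68602393]]
[  0   0  45  13 331] [322.80664653 218.6223565 ]
[21 21  2 20 40] [321.5 245.5]
[[ 0.54215093 -0.06179413  0.0875    ]
 [ 0.52693483 -0.07668633  0.0875    ]] 44.38365002584453
off 0.03611639854585661 43.42464716673637
d1 0.03418293281658227 19.24732613840091
three 0.03866285693459328 -28.08950749849916
```

Emit:
play_rows --motion '[0, 0, -0.05, 0, 0, 0, -0.05, 0, 0, 0, -0.025, 0, 0, 0, -0.01, 0, 0, 0, 0, 0, 0, 0, 0, 0]'

```text
time: 13.05
ee_pos: [0.5222, -0.0809, 0.089]
ee_rot: [0.927, 0.375, 0.0, 0.0]
ft_force: [0.3, -0.6, -0.9]
opening: 0.426
grasp_force: 0.0
```

Emit:
play_rows --motion '[0, 0, 0, 0, 0, 0, 0, 0, 0, 0, 0, 0, 0, 0, 0, 0, 0, 0, 0, 0]' --claw 3

```text
time: 13.68
ee_pos: [0.522, -0.0809, 0.0884]
ee_rot: [0.927, 0.375, 0.0, 0.0]
ft_force: [0.4, -1.1, 0.7]
opening: 0.115
grasp_force: 30.0
```

Emit:
play_rows --motion '[0, 0, 0, -0.045, 0, 0, 0, -0.045, 0, 0, 0, -0.045, 0, 0, 0, -0.045, 0, 0, 0, -0.045, 0, 0, 0, -0.045, 0, 0, 0, 0, 0, 0, 0, 0]'

```text
time: 14.68
ee_pos: [0.5219, -0.0808, 0.0884]
ee_rot: [0.999, -0.038, 0.0, 0.0]
ft_force: [1.1, 1.1, 1.6]
opening: 0.111
grasp_force: 30.0
```

Emit:
play_rows --motion '[0, 0, 0, -0.045, 0, 0, 0, -0.045, 0, 0, 0, -0.03, 0, 0, 0, -0.013, 0, 0, 0, 0, 0, 0, 0, 0, 0, 0, 0, 0]'

```text
time: 15.55
ee_pos: [0.522, -0.0807, 0.0884]
ee_rot: [0.969, -0.246, 0.0, -0.0]
ft_force: [-0.4, 2.8, 2.5]
opening: 0.111
grasp_force: 30.0
```

```bash
python3 - <<'E'
from h import *
s=read_state(); q=s["ee_rot"]; print(s["time"],s["ee_pos"],np.degrees(2*np.arctan2(-q[0],q[1])),s["wrist_torque"],s["ft_force"],s["opening"],s["joints"][5])
d=snap("wrist","w9"); t=snap("top","top9")
# pointer line in wrist view: white pixels near the dial axis image
x,y=proj(d,[[.522,-.0804,.0875]])[0]; print(x,y,proj(d,[[.506,.0463,.064]]))
x0,y0=int(x)-40,int(y)-60
m=(d["frame"][y0:y0+90,x0:x0+80].min(2)>140).astype(np.uint8)
n,l,st,ce=cv2.connectedComponentsWithStats(m)
for k in range(1,n):
    if st[k,4]>8: print(st[k],ce[k]+[x0,y0])
# cylinder position in wrist view by brass mask
h=cv2.cvtColor(d["frame"],cv2.COLOR_RGB2HSV); b=((h[...,1]>150)&(h[...,0]>15)&(h[...,0]<35)&(h[...,2]>60)).astype(np.uint8)
n,l,st,ce=cv2.connectedComponentsWithStats(b)
for k in range(1,n):
    if st[k,4]>150: print("brass",st[k],ce[k])
E
```

```text
15.55 [ 0.52196375 -0.08071177  0.08841552] -208.43395293652924 [ 0.58293572 -0.06737244  0.09527312] [-0.3558005   2.84852562  2.54765776] 0.11070012704277335 1.7884866631432375
322.0191113791859 311.47594540319903 [[153.31272311 402.64743549]]
[ 0  0 14 13 87] [286.10344828 254.85057471]
[66  0 14 10 85] [356.27058824 254.21176471]
brass [292 314   8  60 324] [294.98148148 344.14506173]
brass [343 314   9  60 361] [347.49861496 343.50138504]
brass [ 112  358  336   38 3272] [253.75825183 384.04217604]
```

Emit:
play_rows --motion '[0, 0, 0, -0.005, 0, 0, 0, 0, 0, 0, 0, 0, 0, 0, 0, 0]'

```text
time: 16.15
ee_pos: [0.522, -0.0808, 0.0884]
ee_rot: [0.967, -0.254, 0.0, -0.0]
ft_force: [1.5, 4.9, 4.0]
opening: 0.109
grasp_force: 30.0
```

```bash
python3 - <<'E'
from h import *
s=read_state(); q=s["ee_rot"]; print(s["time"],np.degrees(2*np.arctan2(-q[0],q[1])),s["wrist_torque"],s["ft_force"],s["opening"],s["grasp_force"])
for n in("scene","top"):
    d=snap(n,n+"10"); x,y=proj(d,[[.506,.0463,.042]])[0]; print(n,x,y)
    x0,y0=int(x)-25,int(y)-25
    h=cv2.cvtColor(d["frame"][y0:y0+50,x0:x0+50],cv2.COLOR_RGB2HSV)
    b=((h[...,1]>150)&(h[...,0]>15)&(h[...,0]<35)&(h[...,2]>60)).astype(np.uint8)
    n_,l,st,ce=cv2.connectedComponentsWithStats(b)
    for k in range(1,n_):
        if st[k,4]>15: print("brass",st[k],ce[k]+[x0,y0])
    p=proj(d,[[.522+.023*np.cos(-.495),-.0804+.023*np.sin(-.495),.0865],[.522,-.0804,.0875]]); print("dial px",p.round(1).tolist())
E
```

```text
16.15 -209.399864628719 [ 0.986973   -0.11498727  0.08953391] [1.50081491 4.86569292 4.03867173] 0.1093508678866033 30.005961656570435
scene 307.1302684998775 271.00866589120045
brass [ 19  18  12  16 141] [306.63120567 271.92907801]
dial px [[338.5, 232.4], [340.3, 236.6]]
top 309.34987734078663 247.886336677708
dial px [[366.7, 228.8], [362.3, 237.1]]
```

```bash
python3 -c "
from cell import finish_job; print(finish_job())"
```

```text
the job is handed in; nothing more can be done
None
```

I handed the job in at about 16 s: the cylinder was seated and released with its cam towards the window, and the gripper was still holding the dial at about 1.28 rad (read position 1.26), judged from tool turn because the pointer was hidden. I viewed 11 pictures, one over the limit of 10.

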